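Weigh a cup carrier on a sprung hand scale and leave it hanging

TASK

Take the sprung hand scale out of its forked stand, hook it under the wire bail of the specimen-cup carrier and lift the carrier gently and straight out of its locating ring until it just clears the ring, no more than 1 cm above it, and hold it still there for about a second so that it could be read. Then hang the scale back in the fork of its stand with the carrier hanging from the hook, still and clear of the worktop, and let go. Touch the carrier with the scale's hook only, never jerk, overload or tip it or pull hard against the ring, set the scale down softly, and leave the beaker, the timer and the well plate alone.

Things in the scene. Friction and masses are not known exactly. Their poses are not given: they have to be found in the camera images.
- scale: sprung hand scale, hanging upright in the stand. Origin: centre of the underside of its flange, a metal disc 46 mm across, 6 mm thick; z up. Below it a tube 22 mm across, 45 mm long, out of which a sprung rod with a J hook slides down. The hook lies in the scale's x-z plane, tip on the +x side: it goes under a bar by moving along the scale's +x. Mass 0.21 kg
- scale_grip (a point): centre of the black grip block on the flange, 27 mm above the scale's origin: 44 mm along the scale's x, 22 mm along y, 42 mm high. Pinch it across its 22 mm from above
- scale_rod (a joint): how far the scale's sprung rod is drawn out downward, m, 0 to 0.085 (end stop). Spring 100 N/m (1 N per 10 mm), so it shows the load; about 0.003 with the hook empty
- hook_seat (a point): where the centre of a seated 6 mm bar lies in the hook: on the scale's axis, 89.5 mm below the scale's origin plus the rod's extension. Hook wire 5 mm. The hook's lowest point is 8 mm below this point, the top of its tip 9 mm above it and 14 mm to +x, its back 14 mm to -x, the roof of its mouth 34 mm above it on the axis
- load: specimen-cup carrier standing on the worktop in the ring: metal tray 84 mm across, 5 mm thick, with a fixed lidded cup (72 mm across, lid top 81 mm up) and a bail of 6 mm wire. Origin: centre of the tray's underside; z up. The bail lies in the carrier's y-z plane, rising from 110 mm at y = +-30 mm to a flat crest 125 mm up at y = +-4 mm. Weight unknown, 0.15 to 0.7 kg
- bail_top (a point): centre of the wire at the crest of the carrier's bail, 125 mm above the carrier's underside
- ring: fixed locating ring on the worktop round the carrier's foot: 104 mm outside, 89 mm inside (2.5 mm play round the tray), 12 mm high, open at the bottom. Origin: centre of its underside
- stand: fixed stand. Origin on the worktop straight below the scale's place. Its fork, two level tines along the stand's x (15 mm wide, 12 thick, 32 apart), opens to the stand's -x; each tine ends 36 mm out at -x with a lip 6 mm high, 6 long. Post 18 mm thick at x = +85 mm. Base 10 mm high: a bar at x = 60 to 110 mm, two feet at y = +-66 mm (18 mm wide) reaching to x = -45 mm
- fork_seat (a point): point midway between the tines on the level of their top faces (0.296 m above the worktop), where the centre of the flange's underside belongs
- beaker: small glass beaker, 54 mm across, 69 mm high, a bystander. Origin: centre of its underside
- timer: white bench timer, 68x68x20 mm, a bystander. Origin: centre of its underside
- plate_a: flat white well plate, 86x128x14 mm, a bystander. Origin: centre of its underside
Mind the look-alikes: they are no part of the job. What is meant by the load is not turquoise, and is the larger of those in its own colour.

How it is judged (in metres and radians):
On the way, in this order (a step that is already met when the one before it is completed fails the run):
1. the scale is out of the fork with its hook empty (horizontal distance between scale and fork_seat above 0.05 m and contact force between scale and load below 0.1 N), for 0.1 s.
2. the carrier hangs still on the hook, clear of the ring by 1 to 13 mm (origin 13 to 25 mm above the worktop), for 0.8 s (height (world z) of load between 0.013 and 0.025 m and horizontal distance between load and ring below 0.04 m and distance between hook_seat and bail_top below 0.02 m and linear speed of load below 0.03 m/s and angle between load's own z axis and vertical below 0.2 rad), for 0.8 s.
At the end, for the whole second after the job is handed in: the scale hangs upright with its flange flat on the fork's tines (within 15 mm of the fork's seat sideways, 4 mm in height), the carrier hangs from its hook by the crest of the bail, at least 6 mm clear of the worktop, upright and nearly still (under 0.04 m/s) (horizontal distance between scale and fork_seat below 0.015 m and z of scale in the frame of fork_seat between -0.004 and 0.004 m and angle between scale's own z axis and vertical below 0.15 rad and distance between hook_seat and bail_top below 0.02 m and height (world z) of load above 0.006 m and contact force between scale and load above 1 N and value of joint scale_rod above 0.01 m and angle between load's own z axis and vertical below 0.2 rad and linear speed of load below 0.04 m/s and linear speed of scale below 0.02 m/s); the robot touches nothing.
It fails at once if the hook and the carrier press on each other with more than 11 N (jerked, overloaded or jammed; the carrier weighs less than 7 N) (contact force between scale and load above 11 N).
It fails at once if the carrier presses against the ring or the stand with more than 6 N (contact force between load and ring above 6 N or contact force between load and stand above 6 N).
It fails at once if the scale presses on the stand with more than 35 N (dropped or banged down) (contact force between scale and stand above 35 N).
It fails at once if the fingers touch the carrier, or it tips by more than 0.4 rad (contact force between the fingers and load above 0.5 N or angle between load's own z axis and vertical above 0.4 rad).
It fails at once if the beaker, timer or well plate is moved by more than 15 mm (distance of any of beaker, timer, plate_a from where it was at the start of the episode above 0.015 m).
It also fails if it takes over 72 s, if anything falls off the work surface, if the arm or the gripper's body presses on something with over 40 N, if the wrist force passes 120 N, or if a joint passes its speed limit or range.

ROBOT

A 6-joint arm with a two-finger parallel gripper is mounted at the origin on a cart in front of the work surface, level with it; the furniture and walls round the work are solid. World frame = base frame: x ahead of the robot, y to its left, z up, the work surface at z = 0. Lengths are in m, angles in degrees, forces in N, time in s.
With the tool pointing down it reaches from about 0.35 to 0.775 m from the base axis. Payload 7.3 kg.
Tool frame: the origin (TCP) lies at the very end of the fingers, on their centre line; the grasp point (between the pads) lies 19 mm behind it; z points along the fingers, y is the line along which they close (so a half turn about z gives the same grasp; the last joint's range is limited). The gripper opens to 92 mm and grips with 3 to 60 N. Pads are 19 mm wide; open, the fingers measure 130 mm over their backs; the gripper's body (75 mm by 190 mm) begins 47 mm behind the grasp point.
Start: joints at [-74.714, 19.595, 87.324, -0, 73.075, -8.365], TCP at [0.211, -0.481, 0.227] pointing down, gripper open.
Joint ranges: [-145.02, 145.02], [-44.19, 115.74], [2.07, 154.8], [-57.11, 237.11], [16.16, 152.29], [-177.93, 177.93]. Speed limits (degrees/s): [147.25, 147.25, 180, 180, 180, 180].

INTERFACE

Orientations are given as [roll, pitch, yaw] about the fixed x, y, z axes, in that order (R = Rz(yaw) Ry(pitch) Rx(roll)).
In Python, from rig import bot gives the robot as it stands.
- The arm moves only by the tool send_rows, never from a script. Its argument "series" is text: rows parted by semicolons, each of 4 numbers parted by spaces: the shift along the world's x, y, z in cm, then the turn about the world's z in degrees. A call has 1 to 12 rows; each row is the pose to reach, as a shift and turn from the pose commanded when the call began; what a row does not reach only later rows make up. A row lasts 1/8 s, in which the tool goes at most 62.5 mm and 10.7 degrees, less where a joint would pass 70% of its speed; a pose out of reach is approached as far as the arm can. A call with a gripper value outside its range is refused whole. "jaw" is the opening, from 0 (shut) to 1 (fully open), set as the call begins (left out, the last holds). The fingers move at their own pace and stop on an object; "force" is the grip in N (left out, the last holds). Time passes only in rows, so rows that repeat a pose let the fingers close. It gives the time, the measured TCP pose, the force, the opening and the grip force at its end, in the units of the state.
- bot.state(): the state, without advancing time (a new reading comes with each control period).
- bot.read_camera(name): name is "scene" or "top" or "wrist"; returns a dict with "frame" (384x512x3 uint8, blue, green, red), "camera_matrix" (3x3 intrinsics, pixels), "camera_from_world" (4x4, takes a point from world to camera coordinates); the wrist camera has in their place "T_tool_cam" (4x4, takes a point from camera to tool coordinates, whose origin is the TCP and whose axes are the flange's). Camera axes: x right, y down, z forward; pixel columns grow to the right and rows downward; lengths in m; the calibration is good to about 2 mm. A picture is of the moment at which its call begins: read the wrist's pose just before it. There is no depth.
- bot.sign_off(): hands the job in; it is judged then, once.
The state is a dict: "time": time; "joint_pos": joint angles; "joint_vel": joint speeds; "joint_torque": joint torques, N m; "ee_pos": TCP position; "ee_rot": TCP orientation; "force": force on the tool from outside, world axes, zero at the start; "torque": the same for the moment, N m; "opening": finger opening in m; "grasp_force": force on a finger pad.
Only numpy, scipy, OpenCV 4.12 (cv2) and the standard library are available. Lean on these libraries where they do the work, as an engineer would, in place of code of your own. Each camera call takes 0.05 s, during which the arm holds its last target. There are 200 camera calls.

## Working session

There is one attempt and no reset: what is moved stays moved. The work goes in short steps, Python scripts to look and compute and a tool call to move; the robot and the scene stay as the last step left them, time stands still between calls to the robot, and variables do not carry over. Pictures are saved under pics/ and viewed, at most 10 in all, crops included, and the job is handed in when it is done.

Besides the shell and the picture viewer there is one more tool, called after "Emit:" as name(argument=value, ...) on one line, values as JSON. send_rows: Moves the arm, as the interface text tells. Its arguments: {"type":"object","properties":{"series":{"type":"string"},"jaw":{"type":"number"},"force":{"type":"number"}},"required":["series"]}

```bash
mkdir -p pics; ls; cat > h.py <<'E'
from rig import bot
import numpy as np, cv2
def snap(n,f):
    c=bot.read_camera(n); cv2.imwrite('pics/'+f,c['frame']); np.savez('pics/'+f+'.npz',**{k:v for k,v in c.items()}); return c
def plane(f,u,v,z):
    c=np.load('pics/'+f+'.npz'); K=c['camera_matrix'];T=c['camera_from_world'];R=T[:3,:3];t=T[:3,3]
    o=-R.T@t; d=R.T@np.linalg.inv(K)@[u,v,1]; return o+d*(z-o[2])/d[2]
def proj(f,p):
    c=np.load('pics/'+f+'.npz'); K=c['camera_matrix'];T=c['camera_from_world']
    q=K@(T[:3,:3]@np.array(p)+T[:3,3]); return q[:2]/q[2]
E
python3 - <<'E'
from h import *
snap('scene','s1.png');snap('top','t1.png');s=bot.state();print(s['time'],s['ee_pos'],s['ee_rot'],s['opening'])
E
```

```text
pics
0.1 [ 0.21053682 -0.48054815  0.22611277] [-1.79921578e+02 -1.15566221e-02  2.36468103e+01] 0.09192322883337158
```

View pics/s1.png

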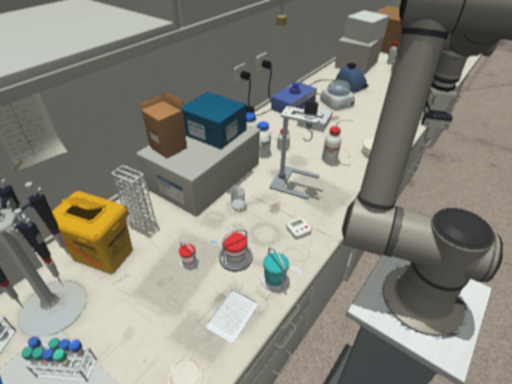

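View pics/t1.png

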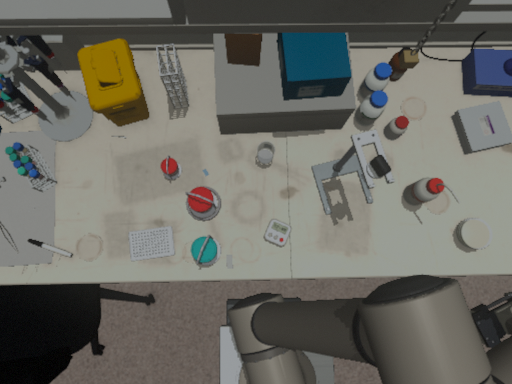

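The top view shows the large red carrier near (203,202) and the stand with the scale's black grip near (380,166). The scale is at the robot's right. I'll zoom in on both.

```bash
python3 - <<'E'
from h import *
t=cv2.imread('pics/t1.png');s=cv2.imread('pics/s1.png')
a=cv2.resize(t[120:220,300:410],(440,400),interpolation=cv2.INTER_CUBIC)
b=cv2.resize(t[170:240,165:235],(350,350),interpolation=cv2.INTER_CUBIC)
c=np.zeros((600,800,3),np.uint8);c[:400,:440]=a;c[:350,445:795]=b
cv2.imwrite('pics/c1.png',c)
print('load lid',plane('t1.png',201,200,.081),'grip',plane('t1.png',380,166,.344))
print(proj('t1.png',[0,0,0]),proj('t1.png',[.5,0,0]),proj('t1.png',[.5,.3,0]))
E
```

```text
load lid [0.49931241 0.2042643  0.081     ] grip [ 0.52034182 -0.21268942  0.344     ]
[277.11332079 381.22937643] [271.99437364 203.41998935] [172.12266963 205.03575827]
```

View pics/c1.png

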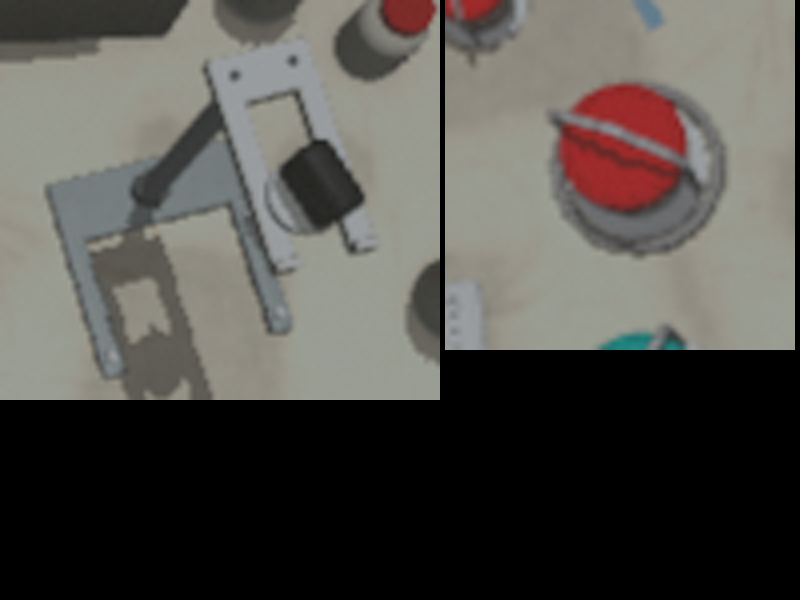

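Emit:
send_rows(series="0 0 6; 0 0 12; 0 0 18; 0 0 24; 4 4 28; 8 8 28; 12 11 28; 16 15 28; 20 18 28; 23 21 28; 25 22 28; 25 22 28", jaw=1)

```text
schema error: expected 4 numbers
```

```bash
cat >> h.py <<'E'
from scipy.spatial.transform import Rotation as Ro
def wsnap(f):
    s=bot.state(); c=bot.read_camera('wrist'); cv2.imwrite('pics/'+f,c['frame'])
    W=np.eye(4);W[:3,:3]=Ro.from_euler('xyz',s['ee_rot'],degrees=True).as_matrix();W[:3,3]=s['ee_pos']
    np.savez('pics/'+f+'.npz',camera_matrix=c['camera_matrix'],camera_from_world=np.linalg.inv(W@c['T_tool_cam']))
    print(s['time'],s['ee_pos'],s['ee_rot'],s['force'],s['opening']); return c
E
python3 - <<'E'
from h import *
c=wsnap('w1.png');print(c['T_tool_cam'])
E
```

```text
0.1 [ 0.21053682 -0.48054815  0.22611277] [-1.79921578e+02 -1.15566221e-02  2.36468103e+01] [ 0.51495269 -0.01560996  0.59047111] 0.09192322883337158
[[ 1.47930557e-05 -9.55184304e-01 -2.96011731e-01  8.13428811e-02]
 [ 9.99998958e-01 -4.13241670e-04  1.38344179e-03 -1.41952939e-03]
 [-1.44376626e-03 -2.96011443e-01  9.55183303e-01 -1.58053979e-01]
 [ 0.00000000e+00  0.00000000e+00  0.00000000e+00  1.00000000e+00]]
```

View pics/w1.png

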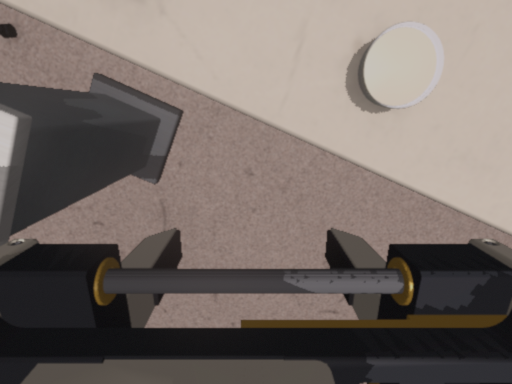

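The wrist view shows only the floor and the bench edge, because the move was refused for missing turn values. The camera looks out toward the tool's +x.

Emit:
send_rows(series="0 0 6 0; 0 0 12 0; 0 0 18 0; 0 0 24 0; 4 4 27 0; 8 8 27 0; 12 12 27 0; 16 16 27 0; 20 20 27 0; 24 24 27 0; 25 24 27 0; 25 24 27 0", jaw=1)

```text
time: 1.65
ee_pos: [0.4609, -0.2412, 0.496]
ee_rot: [-180.0, 0.1, 23.7]
force: [0.1, -1.6, -0.4]
opening: 0.0915
grasp_force: 0.0
```

```bash
python3 - <<'E'
from h import *
c=wsnap('w2.png')
E
```

```text
1.65 [ 0.46091434 -0.24124105  0.4960236 ] [-1.79955633e+02  6.24064359e-02  2.36955201e+01] [ 0.07240849 -1.58278108 -0.39915973] 0.09153496233781996
```

View pics/w2.png

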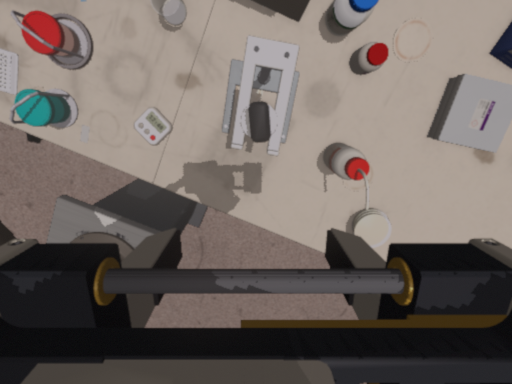

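The wrist view shows the stand with the black grip at (259,121), and the red carrier at (45,35). Next is one enlarged crop of both.

```bash
python3 - <<'E'
from h import *
t=cv2.imread('pics/w2.png')
a=cv2.resize(t[30:165,215:310],(570,810),interpolation=cv2.INTER_CUBIC)[210:810]
c=np.zeros((600,800,3),np.uint8);c[:,:570]=a
c[:420,572:800]=cv2.resize(t[0:80,10:100],(450,400),interpolation=cv2.INTER_CUBIC)[:,:228].__class__(0) if 0 else 0
cv2.imwrite('pics/c2.png',a)
print('grip',plane('w2.png',259,121,.33),plane('w2.png',259,121,.344))
E
```

```text
grip [ 0.52747563 -0.2181477   0.33      ] [ 0.52780236 -0.21767872  0.344     ]
```

View pics/c2.png

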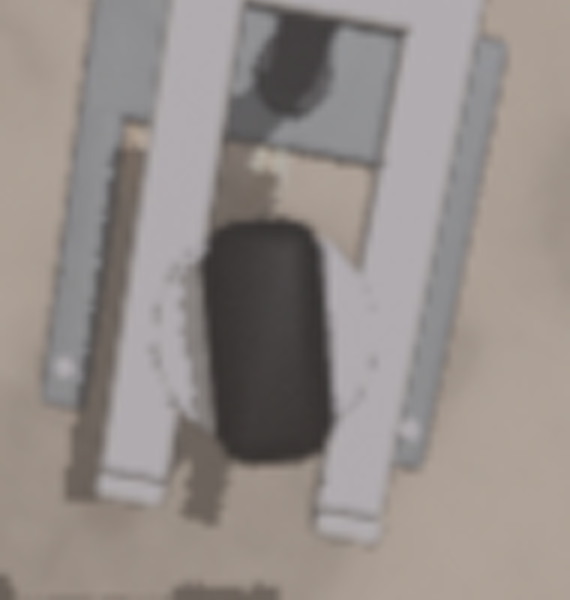

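```bash
cat > m.py <<'E'
from h import *
P=lambda u,v,z:plane('w2.png',215+u/6,65+v/6,z)[:2]
an=lambda a,b:np.degrees(np.arctan2(*(b-a)[::-1]))
print('flange c',P(266,335,.302)); print('grip top c',P(270,342,.344))
print('grip yaw',an(P(222,440,.344),P(207,260,.344)),an(P(333,420,.344),P(320,250,.344)))
print('tines yaw',an(P(98,495,.296),P(175,0,.296)),an(P(380,540,.296),P(480,30,.296)))
e=(P(98,495,.302)+P(380,540,.302))/2; y=np.radians(an(P(98,495,.296),P(175,0,.296)))
print('fork seat', e+.036*np.array([np.cos(y),np.sin(y)]), np.linalg.norm(P(98,495,.302)-P(380,540,.302)))
for z in(.081,):print('lid',plane('t1.png',201,200,z))
# carrier w2
print(plane('w2.png',43,33,.081))
E
python3 m.py
python3 - <<'E'
from h import *
for f,r in(('t1.png',(165,170,235,240)),('w2.png',(5,0,100,80))):
    im=cv2.imread('pics/'+f);h=cv2.cvtColor(im,cv2.COLOR_BGR2HSV)
    m=((h[...,0]<8)|(h[...,0]>172))&(h[...,1]>150)&(h[...,2]>80);m=m.astype(np.uint8)
    n,l,s,c=cv2.connectedComponentsWithStats(m)
    for i in range(1,n):
        if s[i,4]>60: print(f,s[i],c[i],plane(f,*c[i],.08))
E
```

```text
flange c [ 0.52716902 -0.21938162]
grip top c [ 0.5272802  -0.21910445]
grip yaw 28.473050686427584 29.227660615326396
tines yaw 13.479184746427638 14.11885327606477
fork seat [ 0.5257213  -0.22113083] 0.06071859950715072
lid [0.49931241 0.2042643  0.081     ]
[0.50464629 0.20139407 0.081     ]
t1.png [396 116  12  12 110] [401.64545455 121.74545455] [ 0.72337494 -0.38231616  0.08      ]
t1.png [168 158   9  16 108] [171.52777778 165.56481481] [0.60049295 0.28873674 0.08      ]
t1.png [429 178  15  15 147] [435.36734694 185.08163265] [ 0.53181574 -0.46146973  0.08      ]
t1.png [191 187  22  14 154] [202.9025974  192.25324675] [0.52155242 0.19916444 0.08      ]
t1.png [188 195  23  17 248] [198.27016129 203.53225806] [0.48957636 0.21194487 0.08      ]
w2.png [ 22  11  40  36 840] [43.60238095 26.56428571] [0.51553778 0.20312212 0.08      ]
w2.png [ 22  30  33  24 285] [36.36140351 43.98245614] [0.48140112 0.2099164  0.08      ]
w2.png [368  43  20  22 343] [377.48104956  53.49854227] [ 0.72325675 -0.38074672  0.08      ]
w2.png [346 158  23  22 349] [356.4469914 167.8739255] [ 0.51708278 -0.4546164   0.08      ]
```

Emit:
send_rows(series="3 1 0 3; 6.6 2.2 0 5.3; 6.6 2.2 -4 5.3; 6.6 2.2 -8 5.3; 6.6 2.2 -11 5.3; 6.6 2.2 -14 5.3; 6.6 2.2 -16 5.3; 6.6 2.2 -17.5 5.3; 6.6 2.2 -18.5 5.3; 6.6 2.2 -18.8 5.3; 6.6 2.2 -18.8 5.3; 6.6 2.2 -18.8 5.3")

```text
time: 3.2
ee_pos: [0.5268, -0.2191, 0.3094]
ee_rot: [179.9, -0.0, 28.9]
force: [0.2, 0.3, -0.0]
opening: 0.0921
grasp_force: 0.0
```

Emit:
send_rows(series="0 0 0 0; 0 0 0 0; 0 0 0 0; 0 0 0 0; 0 0 0 0; 0 0 0 0; 0 0 0 0; 0 0 0 0", jaw=0, force=30)

```text
time: 4.2
ee_pos: [0.5267, -0.219, 0.3088]
ee_rot: [180.0, 0.0, 29.0]
force: [-0.2, 0.4, 0.2]
opening: 0.0217
grasp_force: 30.0
```

Emit:
send_rows(series="0 0 0.5 0; 0 0 1.2 0; 0 0 2 0; 0 0 2.5 0; -2 -0.5 2.5 0; -4 -1 2.5 0; -6 -1.5 2.5 0; -8 -2 2.5 0; -10 -2.5 3 0; -11 -2.7 4 0; -11 -2.7 4 0; -11 -2.7 4 0")

```text
time: 5.7
ee_pos: [0.417, -0.2459, 0.3488]
ee_rot: [180.0, -0.0, 29.0]
force: [-0.3, -0.5, -2.1]
opening: 0.0218
grasp_force: 30.0
```

Emit:
send_rows(series="0 3 1 -6; 0 7 2 -12; 0 11 2 -18; 0 15 2 -24; 0 19 2 -30; 0 23 2 -36; 0 27 2 -42; 0 30 2 -47; 0 32 2 -47; 0 33 2 -47; 0 33 2 -47; 0 33 2 -47")

```text
time: 7.2
ee_pos: [0.4168, 0.0835, 0.3686]
ee_rot: [180.0, 0.0, -18.1]
force: [0.9, -0.3, -2.3]
opening: 0.0218
grasp_force: 30.0
```

```bash
python3 - <<'E'
from h import *
wsnap('w3.png');snap('scene','s3.png');snap('top','t3.png')
s=cv2.imread('pics/s3.png');w=cv2.imread('pics/w3.png');t=cv2.imread('pics/t3.png')
e=bot.state()['ee_pos'];u,v=proj('s3.png',e).astype(int);print(u,v)
a=cv2.resize(s[max(0,v-10):v+90,max(u-70,0):u+60],(520,400),interpolation=cv2.INTER_CUBIC) 
cv2.imwrite('pics/c3.png',np.hstack([a,np.vstack([cv2.resize(w,(280,210)),np.zeros((190,280,3),np.uint8)])]));print(max(0,v-10),max(u-70,0))
E
```

```text
7.2 [0.41677787 0.08354789 0.36861787] [ 1.79971419e+02  7.59778270e-03 -1.80759640e+01] [ 0.87464068 -0.26617928 -2.26828683] 0.021839592827738567
288 151
141 218
```

View pics/c3.png

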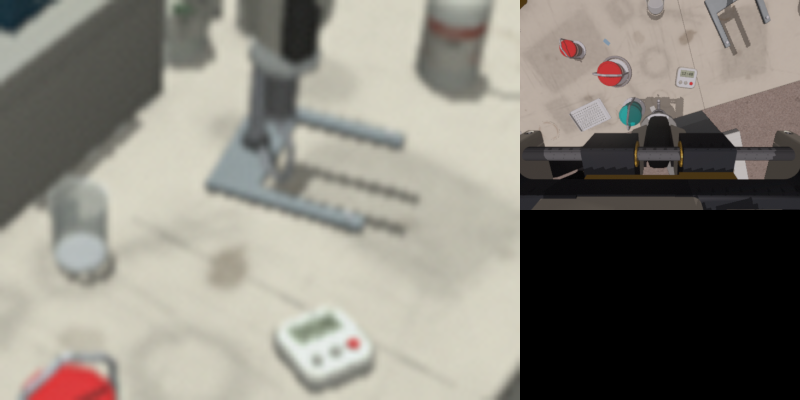

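The hook lies over the stand's foot at about (280,150) in this crop and is hard to read. I'll move it over clear worktop.

Emit:
send_rows(series="-1 3 0 0; -2 5 0 0; -2 7 0 0; -2 7 0 0; -2 7 0 0; -2 7 0 0")

```text
time: 8.1
ee_pos: [0.3968, 0.1534, 0.3687]
ee_rot: [180.0, -0.0, -18.1]
force: [0.1, -0.4, -1.9]
opening: 0.0215
grasp_force: 30.0
```

```bash
python3 - <<'E'
from h import *
wsnap('w4.png');snap('scene','s4.png')
s=cv2.imread('pics/s4.png');w=cv2.imread('pics/w4.png')
st=bot.state();e=st['ee_pos'];y=np.radians(st['ee_rot'][2]);x=np.array([np.cos(y),np.sin(y),0])
hs=e-[0,0,.1053];p=proj('s4.png',hs);u,v=p.astype(int)
a=cv2.resize(s[v-30:v+20,u-25:u+25],(400,400),interpolation=cv2.INTER_CUBIC)
f=lambda q:(proj('s4.png',q)-[u-25,v-30])*8
print('seat',f(hs),'tip+',f(hs+.014*x+[0,0,.009]),'tip-',f(hs-.014*x+[0,0,.009]))
q=proj('w4.png',[.5,.204,.09]);print(q)
U=int(np.clip(q[0]-50,0,412));V=int(np.clip(q[1]-50,0,284))
b=cv2.resize(w[V:V+100,U:U+100],(400,400),interpolation=cv2.INTER_CUBIC);print('b origin',U,V)
cv2.imwrite('pics/c4.png',np.hstack([a,b]))
E
```

```text
8.1 [0.39681128 0.15338604 0.36872975] [ 1.79981247e+02 -4.41871131e-03 -1.81094000e+01] [ 0.05666411 -0.42726083 -1.87708887] 0.021524791317545082
seat [204.81129389 243.87225124] tip+ [179.46667258 198.5264643 ] tip- [233.38936246 247.96222084]
[200.9927247  109.70093272]
b origin 150 59
```

View pics/c4.png

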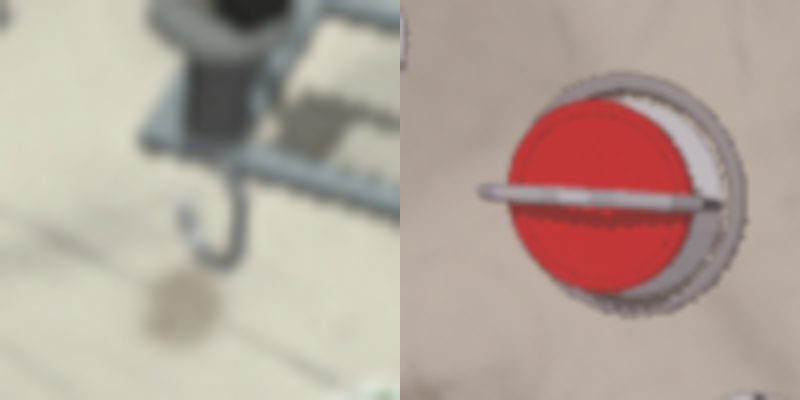

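Left crop: the J tip is at (187,205), which matches tool +x, so the hook goes under the bail by moving along tool +x. Right crop: lid centre at about (600,196), bail from (482,190) to (720,205), ring centre near (623,193).

```bash
python3 - <<'E'
from h import *
P=lambda u,v,z:plane('w4.png',150+(u-400)/4,59+v/4,z)
print('lid',P(600,196,.081),'ring',P(623,193,.012))
a=P(482,190,.112);b=P(720,205,.112);d=a-b;print('bail ends',a,b,'len',np.linalg.norm(d),'dir',np.degrees(np.arctan2(d[1],d[0])),'mid',(a+b)/2)
a=P(508,192,.118);b=P(690,203,.118)
print('crest',P(592,197,.125),P(600,197.5,.125))
# ray triangulation lid centre t1/w4
print('t1 lid',plane('t1.png',201,200,.081))
print('proj ring in t1',proj('t1.png',P(623,193,.012)))
print('lid in t1',proj('t1.png',P(600,196,.081)))
E
```

```text
lid [0.50335798 0.20606713 0.081     ] ring [0.50597956 0.20763172 0.012     ]
bail ends [0.51633463 0.24022256 0.112     ] [0.48498892 0.16087664 0.112     ] len 0.08531311614786108 dir 68.44344007898016 mid [0.50066177 0.2005496  0.112     ]
crest [0.50096949 0.20133376 0.125     ] [0.49995033 0.19875016 0.125     ]
t1 lid [0.49931241 0.2042643  0.081     ]
proj ring in t1 [202.53303821 201.89207887]
lid in t1 [200.36377162 198.58918085]
```

Emit:
send_rows(series="0 2 0 -1; 0 4 -1 -2; 1 6 -3 -3; 3 7 -5 -3.9; 5.1 7.5 -7 -3.9; 5.1 7.5 -9 -3.9; 5.1 7.5 -10.5 -3.9; 5.1 7.5 -10.9 -3.9; 5.1 7.5 -10.9 -3.9; 5.1 7.5 -10.9 -3.9")

```text
time: 9.45
ee_pos: [0.448, 0.2291, 0.2605]
ee_rot: [-180.0, -0.1, -22.0]
force: [0.3, -0.2, -1.6]
opening: 0.0215
grasp_force: 30.0
```

```bash
python3 - <<'E'
from h import *
wsnap('w5.png')
w=cv2.imread('pics/w5.png')
q=proj('w5.png',[.503,.206,.1]);print(q)
U=int(np.clip(q[0]-75,0,362));V=int(np.clip(q[1]-75,0,234))
b=cv2.resize(w[V:V+150,U:U+150],(600,600),interpolation=cv2.INTER_CUBIC);print('origin',U,V)
cv2.imwrite('pics/c5.png',b)
E
```

```text
9.45 [0.4480322  0.22910774 0.26054322] [-1.79950903e+02 -6.66987646e-02 -2.19553804e+01] [ 0.30559464 -0.16616096 -1.55357101] 0.021530580338412802
[255.27499635 130.32326526]
origin 180 55
```

View pics/c5.png

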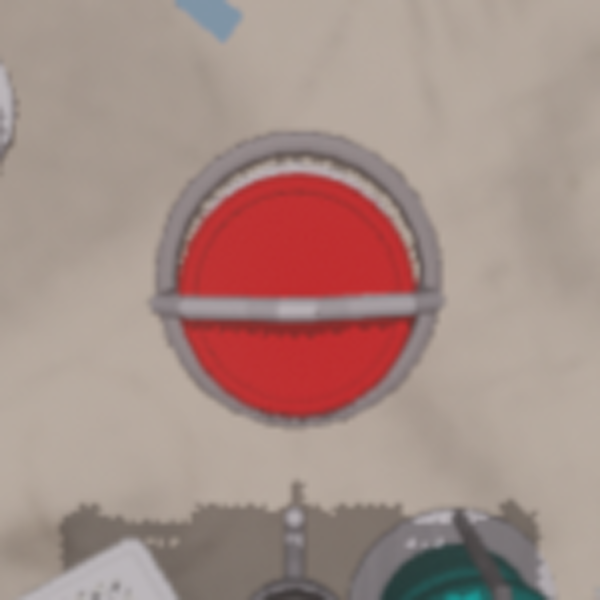

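The view shows the crest at about (296,308) with the bail level in the image, and the hook tip at (294,518), well aligned.

```bash
python3 - <<'E'
from h import *
P=lambda u,v,z:plane('w5.png',180+u/4,55+v/4,z)
y=np.radians(-22);x=np.array([np.cos(y),np.sin(y),0]);yy=np.array([-np.sin(y),np.cos(y),0])
tip=P(294,512,.164)
t=np.array([.4480,.2291,0])
for n,p in(('tip',tip),('crest',P(296,308,.125)),('bailL',P(155,303,.1)),('bailR',P(440,300,.1)),('lid',P(297,295,.081)),('ring',P(298,279,.012))):print(n,p,(p-t)@x,(p-t)@yy)
E
```

```text
tip [0.46208693 0.22471339 0.164     ] 0.014704432794561509 0.0012098617817608579
crest [0.50345915 0.20744502 0.125     ] 0.05953292549862267 0.0006972137949758095
bailL [0.51798926 0.2444423  0.1       ] 0.05914558765673163 0.0404435767709413
bailR [0.48867692 0.16951583 0.1       ] 0.06003560890070592 -0.04000763216424378
lid [0.50398477 0.20677455 0.081     ] 0.060271439452551596 0.00027246377111266734
ring [0.50520512 0.20561845 0.012     ] 0.06183600829960574 -0.0003423003178010843
```

Emit:
send_rows(series="0 0 -1 0; 0 0 -2.5 0; 0 0 -4 0; 0 0 -5 0; 0 0 -5.4 0; 0 0 -5.4 0; 0.6 -0.2 -5.4 0; 1.4 -0.6 -5.4 0; 2.4 -1 -5.4 0; 3.4 -1.4 -5.4 0; 4.2 -1.7 -5.4 0; 4.6 -1.9 -5.4 0")

```text
time: 11.0
ee_pos: [0.4942, 0.2098, 0.2056]
ee_rot: [180.0, 0.0, -22.0]
force: [-0.5, -0.2, -2.1]
opening: 0.0218
grasp_force: 30.0
```

Emit:
send_rows(series="0.4 -0.2 0 0; 0.8 -0.3 0 0; 0.9 -0.35 0 0; 0.9 -0.35 0 0; 0.9 -0.35 0 0")

```text
time: 11.62
ee_pos: [0.5025, 0.2067, 0.2058]
ee_rot: [180.0, 0.0, -21.9]
force: [-0.1, 0.1, -2.0]
opening: 0.0214
grasp_force: 30.0
```

Emit:
send_rows(series="0 0 0.4 0; 0 0 1 0; 0 0 1.6 0; 0 0 2.0 0; 0 0 2.2 0; 0 0 2.4 0; 0 0 2.6 0; 0 0 2.8 0; 0 0 3.0 0; 0 0 3.2 0; 0 0 3.4 0; 0 0 3.4 0")

```text
time: 13.12
ee_pos: [0.5026, 0.2066, 0.2399]
ee_rot: [180.0, -0.0, -21.9]
force: [-0.9, 0.4, -2.7]
opening: 0.0215
grasp_force: 30.0
```

Emit:
send_rows(series="0 0 0.2 0; 0 0 0.4 0; 0 0 0.6 0; 0 0 0.8 0; 0 0 1.0 0; 0 0 1.2 0; 0 0 1.2 0")

```text
time: 14.0
ee_pos: [0.5026, 0.2066, 0.2518]
ee_rot: [180.0, 0.0, -21.9]
force: [0.5, -0.0, -4.5]
opening: 0.0219
grasp_force: 30.0
```

Emit:
send_rows(series="0 0 0.2 0; 0 0 0.4 0; 0 0 0.6 0; 0 0 0.8 0; 0 0 0.8 0; 0 0 0.8 0")

```text
time: 14.75
ee_pos: [0.5026, 0.2066, 0.2596]
ee_rot: [180.0, 0.0, -21.9]
force: [0.5, 0.3, -4.7]
opening: 0.022
grasp_force: 30.0
```

```bash
cat > k.py <<'E'
from h import *
import sys
F=[]
for i in range(3): snap('scene','k.png');s=bot.state();F.append(s['force'])
print(s['time'],s['ee_pos'],np.round(F,1).tolist())
def red(f):
    h=cv2.cvtColor(cv2.imread('pics/'+f),cv2.COLOR_BGR2HSV);m=((h[...,0]<8)|(h[...,0]>172))&(h[...,1]>130)&(h[...,2]>80)
    m[:, :215]=0;m[:,255:]=0;m[:215]=0;m[275:]=0;v,u=np.nonzero(m);return u.mean(),v.mean(),v.min(),v.max(),len(v)
print('start',red('s1.png'),'prev',red('s4.png'),'now',red('k.png'),'px per 10mm',proj('k.png',[.503,.206,.08])-proj('k.png',[.503,.206,.09]))
cv2.imwrite('pics/k%s.png'%sys.argv[1],np.hstack([cv2.resize(cv2.imread('pics/'+f)[195:285,200:280],(400,450),interpolation=cv2.INTER_CUBIC) for f in('s4.png','k.png')]))
E
python3 k.py 1
```

```text
14.9 [0.50261094 0.20657116 0.25965198] [[-0.6, -0.2, -5.4], [0.1, -0.3, -5.1], [0.7, -0.2, -5.7]]
start (np.float64(235.06382978723406), np.float64(242.40425531914894), np.int64(233), np.int64(251), 329) prev (np.float64(235.17021276595744), np.float64(242.37993920972644), np.int64(233), np.int64(251), 329) now (np.float64(235.00928792569658), np.float64(242.3684210526316), np.int64(233), np.int64(251), 323) px per 10mm [0.11161347 2.25535756]
```

Emit:
send_rows(series="0 0 0.2 0; 0 0 0.4 0; 0 0 0.6 0; 0 0 0.8 0; 0 0 1.0 0; 0 0 1.0 0; 0 0 1.0 0")

```text
time: 15.78
ee_pos: [0.5026, 0.2066, 0.2696]
ee_rot: [180.0, 0.0, -22.0]
force: [-0.1, -0.3, -6.5]
opening: 0.0221
grasp_force: 30.0
```

```bash
python3 k.py 2
```

```text
15.925 [0.50261509 0.20658219 0.26964734] [[-0.2, -0.2, -5.5], [-0.1, -0.1, -5.8], [0.1, 0.1, -4.6]]
start (np.float64(235.06382978723406), np.float64(242.40425531914894), np.int64(233), np.int64(251), 329) prev (np.float64(235.17021276595744), np.float64(242.37993920972644), np.int64(233), np.int64(251), 329) now (np.float64(234.97832817337462), np.float64(242.42105263157896), np.int64(233), np.int64(251), 323) px per 10mm [0.11161347 2.25535756]
```

Emit:
send_rows(series="0 0 0.2 0; 0 0 0.4 0; 0 0 0.6 0; 0 0 0.8 0; 0 0 1.0 0; 0 0 1.0 0; 0 0 1.0 0")

```text
time: 16.8
ee_pos: [0.5026, 0.2066, 0.2797]
ee_rot: [180.0, 0.0, -21.9]
force: [-0.1, -1.3, -6.5]
opening: 0.0216
grasp_force: 30.0
```

```bash
python3 k.py 3
```

```text
16.95 [0.50258938 0.20655189 0.27963492] [[-0.3, -0.5, -5.7], [-0.2, -0.2, -7.4], [0.6, 0.1, -5.8]]
start (np.float64(235.06382978723406), np.float64(242.40425531914894), np.int64(233), np.int64(251), 329) prev (np.float64(235.17021276595744), np.float64(242.37993920972644), np.int64(233), np.int64(251), 329) now (np.float64(234.92523364485982), np.float64(240.98753894080997), np.int64(231), np.int64(250), 321) px per 10mm [0.11161347 2.25535756]
```

Emit:
send_rows(series="0 0 0.15 0; 0 0 0.3 0; 0 0 0.45 0; 0 0 0.6 0; 0 0 0.75 0; 0 0 0.9 0; 0 0 1.0 0; 0 0 1.1 0; 0 0 1.15 0; 0 0 1.15 0; 0 0 1.15 0; 0 0 1.15 0")

```text
time: 18.45
ee_pos: [0.5026, 0.2066, 0.2912]
ee_rot: [180.0, 0.0, -21.9]
force: [0.6, 0.7, -6.7]
opening: 0.0219
grasp_force: 30.0
```

```bash
python3 k.py 4
```

```text
18.6 [0.50260994 0.20659716 0.29123063] [[-0.2, 0.6, -6.3], [1.3, 0.2, -6.8], [-0.5, 0.4, -7.3]]
start (np.float64(235.06382978723406), np.float64(242.40425531914894), np.int64(233), np.int64(251), 329) prev (np.float64(235.17021276595744), np.float64(242.37993920972644), np.int64(233), np.int64(251), 329) now (np.float64(234.73312883435582), np.float64(238.23926380368098), np.int64(229), np.int64(247), 326) px per 10mm [0.11161347 2.25535756]
```

View pics/k4.png

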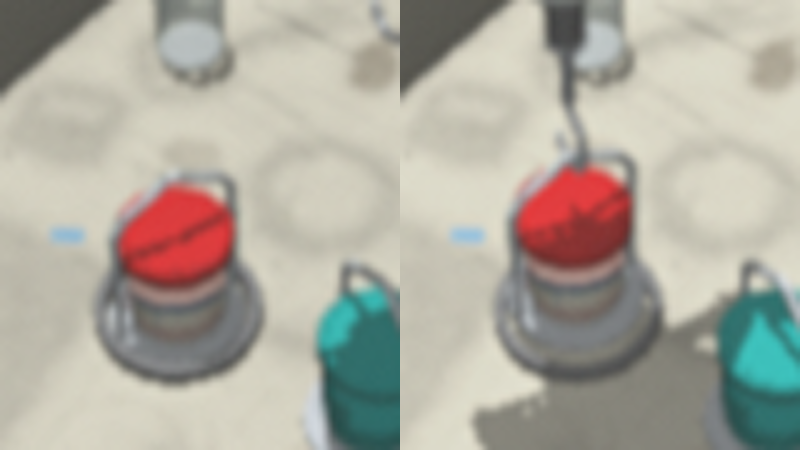

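The carrier is about 18.5 mm up, upright and clear of the ring. I'll hold, raise it, then carry it over.

Emit:
send_rows(series="0 0 0 0; 0 0 0 0; 0 0 0 0; 0 0 0 0; 0 0 0 0; 0 0 0 0; 0 0 0 0; 0 0 0 0; 0 0 0 0; 0 0 0.1 0; 0 0 0.3 0; 0 0 0.6 0")

```text
time: 20.1
ee_pos: [0.5027, 0.2066, 0.2974]
ee_rot: [180.0, -0.0, -21.9]
force: [-0.3, -0.5, -6.5]
opening: 0.022
grasp_force: 30.0
```

Emit:
send_rows(series="0 0 0.4 0; 0 0 0.9 0; 0 0 1.4 0; 0 0 2 0; 0 0 2.6 0; 0 0 3.2 0; 0 0 3.8 0; 0 0 4.4 0; 0 0 4.9 0; 0 0 5.3 0; 0 0 5.6 0; 0 0 5.7 0")

```text
time: 21.6
ee_pos: [0.5027, 0.2066, 0.3544]
ee_rot: [-180.0, -0.0, -22.0]
force: [-0.4, 0.9, -6.0]
opening: 0.0218
grasp_force: 30.0
```

Emit:
send_rows(series="0 -0.1 0 0; 0 -0.3 0 0; 0 -0.6 0 0; -0.1 -1 0 0; -0.2 -1.5 0 0; -0.3 -2.1 0 0; -0.4 -2.8 0 0; -0.5 -3.6 0 0; -0.6 -4.4 0 0; -0.7 -5.2 0 0; -0.9 -6.1 0 0; -1 -7 0 0")

```text
time: 23.1
ee_pos: [0.4925, 0.136, 0.3543]
ee_rot: [180.0, -0.0, -21.9]
force: [0.0, 0.2, -6.3]
opening: 0.0217
grasp_force: 30.0
```

Emit:
send_rows(series="-0.2 -1 0 0; -0.3 -2 0 0; -0.5 -3 0 0; -0.7 -4 0 0; -0.8 -5 0 0; -1 -6 0 0; -1.2 -7 0 0; -1.3 -8 0 0; -1.5 -9 0 0; -1.6 -10 0 0; -1.8 -11 0 0; -2 -12 0 0")

```text
time: 24.6
ee_pos: [0.4725, 0.0159, 0.3542]
ee_rot: [180.0, 0.0, -21.9]
force: [0.6, -0.4, -5.5]
opening: 0.0216
grasp_force: 30.0
```

Emit:
send_rows(series="-0.2 -1 0 0; -0.3 -2 0 0; -0.5 -3 0 0; -0.7 -4 0 0; -0.8 -5 0 0; -1 -6 0 0; -1.2 -7 0 0; -1.3 -8 0 0; -1.5 -9 0 0; -1.6 -10 0 0; -1.8 -11 0 0; -2 -12 0 0")

```text
time: 26.1
ee_pos: [0.4525, -0.1041, 0.3542]
ee_rot: [180.0, 0.0, -21.9]
force: [-0.1, 0.5, -5.6]
opening: 0.0213
grasp_force: 30.0
```

Emit:
send_rows(series="-0.2 -1 0 0; -0.3 -2 0 0; -0.5 -3 0 0; -0.7 -4 0 0; -0.9 -5 0 0; -1.1 -6 0 0; -1.3 -7 0 0; -1.5 -7.9 0 0; -1.7 -8.7 0 0; -1.8 -9.4 0 0; -1.9 -10 0 0; -2 -10.5 0 0")

```text
time: 27.6
ee_pos: [0.4326, -0.2087, 0.3542]
ee_rot: [180.0, 0.0, -21.9]
force: [-0.6, 0.5, -6.3]
opening: 0.0218
grasp_force: 30.0
```

Emit:
send_rows(series="-0.1 -0.5 0 0; -0.1 -0.9 0 0; -0.1 -1.2 0 0; -0.1 -1.4 0 0; -0.1 -1.5 0 0; -0.1 -1.5 0 0; -0.1 -1.5 0 0; -0.1 -1.5 0 0; -0.1 -1.5 0 0; -0.1 -1.5 0 0; -0.1 -1.5 0 0; -0.1 -1.5 0 0")

```text
time: 29.1
ee_pos: [0.4316, -0.2234, 0.3542]
ee_rot: [180.0, 0.0, -21.9]
force: [-0.6, 0.6, -6.6]
opening: 0.0221
grasp_force: 30.0
```

```bash
python3 - <<'E'
from h import *
wsnap('w6.png');snap('scene','s6.png')
s=bot.state();e=s['ee_pos'];print('to front',np.array([.4295,-.2435])-e[:2]); print('to seat',np.array([.5265,-.2195])-e[:2],e[2]-.3088)
E
```

```text
29.1 [ 0.43163803 -0.22340279  0.35422575] [ 1.79997020e+02  3.29367913e-03 -2.19492813e+01] [-0.61800343  0.62907133 -6.58260285] 0.022088757986922773
to front [-0.00215521 -0.02010616]
to seat [0.09484479 0.00389384] 0.04543980190649838
```

Emit:
send_rows(series="0 -0.2 -0.3 0; 0 -0.6 -0.7 0; -0.1 -1 -1.2 0; -0.2 -1.4 -1.7 0; -0.2 -1.8 -2.2 0; -0.2 -2 -2.6 0; -0.2 -2 -2.8 0; -0.2 -2 -2.8 0; 0 -1.95 -2.8 0; 0.3 -1.88 -2.8 0; 0.7 -1.78 -2.8 0; 1.2 -1.65 -2.8 0")

```text
time: 30.7
ee_pos: [0.444, -0.2398, 0.3263]
ee_rot: [180.0, -0.0, -21.9]
force: [-0.4, -0.4, -7.6]
opening: 0.022
grasp_force: 30.0
```

Emit:
send_rows(series="0.6 0.15 0 0; 1.3 0.32 0 0; 2 0.5 0 0; 2.7 0.67 0 0; 3.4 0.84 0 0; 4.1 1.01 0 0; 4.8 1.19 0 0; 5.5 1.36 0 0; 6.2 1.53 0 0; 6.8 1.68 0 0; 7.3 1.81 0 0; 7.7 1.91 0 0")

```text
time: 32.2
ee_pos: [0.5209, -0.2207, 0.3262]
ee_rot: [180.0, 0.0, -21.9]
force: [-0.1, -0.1, -6.2]
opening: 0.0222
grasp_force: 30.0
```

Emit:
send_rows(series="0.3 0.07 0 0; 0.5 0.12 0 0; 0.6 0.14 0 0; 0.6 0.14 0 0; 0.6 0.14 0 0; 0.6 0.14 0 0; 0.6 0.14 0 0; 0.6 0.14 0 0")

```text
time: 33.2
ee_pos: [0.5266, -0.2194, 0.3263]
ee_rot: [180.0, -0.0, -22.0]
force: [-0.2, -0.4, -6.5]
opening: 0.0219
grasp_force: 30.0
```

```bash
python3 - <<'E'
from h import *
wsnap('w7.png');snap('scene','s7.png')
e=bot.state()['ee_pos']; print('to seat',np.array([.5265,-.2195])-e[:2],e[2]-.3088)
u,v=proj('s7.png',e).astype(int)
a=cv2.resize(cv2.imread('pics/s7.png')[v-30:v+120,u-70:u+70],(560,600),interpolation=cv2.INTER_CUBIC);cv2.imwrite('pics/c7.png',a)
E
```

```text
33.2 [ 0.52663331 -0.21942606  0.32628084] [ 1.79996181e+02 -3.63669174e-03 -2.19515606e+01] [-0.15821969 -0.44634529 -6.50976993] 0.021900795593626746
to seat [-1.28927445e-04 -9.01994816e-05] 0.01744980070385349
```

Emit:
send_rows(series="0 0 -0.2 0; 0 0 -0.5 0; 0 0 -0.8 0; 0 0 -1.1 0; 0 0 -1.3 0; 0 0 -1.45 0; 0 0 -1.55 0; 0 0 -1.6 0; 0 0 -1.6 0")

```text
time: 34.42
ee_pos: [0.5266, -0.2194, 0.3103]
ee_rot: [180.0, -0.0, -22.0]
force: [-0.2, -0.1, -5.9]
opening: 0.0215
grasp_force: 30.0
```

Emit:
send_rows(series="0 0 -0.05 0; 0 0 -0.1 0; 0 0 -0.15 0; 0 0 -0.15 0; 0 0 -0.15 0; 0 0 -0.15 0")

```text
time: 35.17
ee_pos: [0.5266, -0.2194, 0.3088]
ee_rot: [180.0, 0.0, -21.9]
force: [-0.4, 0.3, -5.2]
opening: 0.0219
grasp_force: 30.0
```

Just at contact; a touch lower until the tines take the load.

Emit:
send_rows(series="0 0 -0.05 0; 0 0 -0.1 0; 0 0 -0.1 0; 0 0 -0.1 0")

```text
time: 35.67
ee_pos: [0.5267, -0.2194, 0.3087]
ee_rot: [180.0, -0.1, -21.9]
force: [-2.7, 1.4, 5.8]
opening: 0.0218
grasp_force: 30.0
```

Emit:
send_rows(series="0 0 0.05 0; 0 0 0.05 0; 0 0 0.05 0; 0 0 0.05 0", force=5)

```text
time: 36.17
ee_pos: [0.5268, -0.2194, 0.3087]
ee_rot: [180.0, -0.0, -21.9]
force: [-2.0, 1.6, 5.6]
opening: 0.0218
grasp_force: 5.0
```

Emit:
send_rows(series="0 0 0 0; 0 0 0 0; 0 0 0 0; 0 0 0 0; 0 0 0 0; 0 0 0 0; 0 0 0 0; 0 0 0 0", jaw=1)

```text
time: 37.17
ee_pos: [0.5266, -0.2194, 0.3083]
ee_rot: [180.0, -0.0, -21.9]
force: [-0.7, 0.7, -0.2]
opening: 0.0911
grasp_force: 0.0
```

Emit:
send_rows(series="0 0 1 0; 0 0 2 0; 0 0 4 0; 0 0 6 0; 0 0 9 0; 0 0 12 0; -2 0 15 0; -4 -1 17 0; -6.6 -2.2 18.5 0; -6.6 -2.2 18.5 0; -6.6 -2.2 18.5 0; -6.6 -2.2 18.5 0")

```text
time: 38.67
ee_pos: [0.4612, -0.241, 0.4925]
ee_rot: [-180.0, 0.1, -21.9]
force: [-0.5, 0.4, 0.0]
opening: 0.0918
grasp_force: 0.0
```

```bash
python3 - <<'E'
from h import *
wsnap('w8.png')
import time
for f in('a','b','c'):
    snap('top',f+'8.png');snap('scene',f+'s8.png')
def red(f,box):
    h=cv2.cvtColor(cv2.imread('pics/'+f),cv2.COLOR_BGR2HSV);m=((h[...,0]<8)|(h[...,0]>172))&(h[...,1]>130)&(h[...,2]>60)
    v,u=np.nonzero(m[box[1]:box[3],box[0]:box[2]]);return (u.mean()+box[0],v.mean()+box[1],len(v)) if len(v) else None
e=[.5267,-.2194]
p=proj('as8.png',e+[.117]).astype(int);print('expected lid',p)
for f in 'abc':print(red(f+'s8.png',(p[0]-14,p[1]-14,p[0]+14,p[1]+14)))
# grip block in wrist: dark blob
g=cv2.cvtColor(cv2.imread('pics/w8.png'),cv2.COLOR_BGR2GRAY);q=proj('w8.png',e+[.344]).astype(int);print(q)
b=(g[q[1]-40:q[1]+40,q[0]-40:q[0]+40]<70);n,l,st,c=cv2.connectedComponentsWithStats(b.astype(np.uint8))
for i in range(1,n):
    if st[i,4]>150:
        uv=c[i]+q-40;print(st[i],plane('w8.png',*uv,.344),plane('w8.png',*uv,.323), cv2.minAreaRect(np.argwhere(l==i)[:,::-1].astype(np.float32)))
E
```

```text
38.675 [ 0.46118895 -0.2410331   0.49247306] [-1.79975848e+02  7.63494026e-02 -2.19016388e+01] [-0.53221388  0.36456045  0.0367682 ] 0.09175136147209824
expected lid [304 159]
(np.float64(304.42138364779873), np.float64(160.7987421383648), 159)
(np.float64(304.44303797468353), np.float64(160.83544303797467), 158)
(np.float64(304.4842767295597), np.float64(160.86163522012578), 159)
[213 137]
[ 30  20  23  40 760] [ 0.5270472  -0.22036552  0.344     ] [ 0.52641642 -0.21699698  0.323     ] ((41.62892150878906, 39.49045181274414), (39.55828857421875, 21.201175689697266), 85.76361083984375)
```

Emit:
send_rows(series="0 0 0 0; 0 0 0 0; 0 0 0 0; 0 0 0 0; 0 0 0 0; 0 0 0 0; 0 0 0 0; 0 0 0 0; 0 0 0 0; 0 0 0 0; 0 0 0 0; 0 0 0 0")

```text
time: 40.52
ee_pos: [0.4606, -0.2414, 0.4933]
ee_rot: [180.0, -0.0, -21.9]
force: [-0.3, 0.0, 0.3]
opening: 0.0924
grasp_force: 0.0
```

```bash
python3 -c "
from rig import bot
print(bot.sign_off())"
```

```text
the job is handed in; nothing more can be done
None
```

The job is handed in with no verdict returned: the carrier was lifted about 18.5 mm off the worktop and held for over a second, then left hanging still from the scale in its fork with the gripper clear, at about 40 s.

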